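# Shut and lock the spectrometer's access panel

## Task

The access panel on top of the low white spectrometer box is sprung ajar: with a fingertip in the slot of its round quarter-turn fastener, press the panel fully shut and, keeping it pressed down, turn the fastener clockwise (seen from above) a quarter turn to its stop, so that the panel stays shut by itself when you let go and move clear. Only push: grip and lift nothing, do not pull the panel further open, and leave the things lying around where they are.

Things in the scene. Friction and masses are not known exactly. Their poses are not given: they have to be found in the camera images.
- housing: low white instrument box with a blue foot, fixed. Origin on the bench, straight below the fastener's axis (with the panel shut); x points from the panel's free edge to its hinge, z up. It spans x -90 to 185 mm, y -135 to 270 mm; from y = 135 to 270 mm it is a fixed side deck, 112 mm high, on which small things stand
- panel_edge (a point): middle of the free edge of the panel, on its upper face. The panel is white, 235 mm from hinge to free edge, 260 mm wide (housing y -130 to 130 mm), 12 mm thick; shut, its top is level, 112 mm above the bench, and this point is at housing x = -85 mm, on the robot's side
- panel_hinge (a point): middle of the panel's hinge line, which runs along housing y, at housing x = 150 mm, 100 mm above the bench
- panel (a joint): opening angle of the panel, rad: 0 fully shut (hard stop); it starts at 0.13 to 0.21 (free edge 30 to 50 mm up). A spring lifts it: up to 5 N straight down at the fastener brings it and keeps it shut; let go unlocked, it rises again. Locked, about 3 mm of play is left at the free edge
- fastener (a joint): turn of the fastener, rad: 0 unlocked, 1.571 locked (hard stops); grows clockwise from above, starts at 0 to 0.2, stays where left, needs about 0.12 N m. Unlocked, the slot is parallel to the free edge; locked, it points at it. Under the panel its latch bar goes under a catch in the second half of the turn, if the panel is kept pressed shut; otherwise it strikes or misses it
- slot: slot of the fastener: straight channel across an aluminium disc 104 mm in diameter, flush in the panel. 34 mm wide, 104 mm long (closed at the ends by the panel), 16 mm deep from the panel's top. Origin at the middle of its floor (96 mm above the bench when shut), x along the slot (at fastener 0: housing y), z along the disc's axis, up; tilts with the panel, turns with the fastener
- vial: small glass vial with a black cap, 28 mm across, 48 mm tall, standing on the instrument's fixed side deck; origin under its middle
- stopper: black rubber stopper, 34 mm across at the top, 30 mm tall, standing on the side deck; origin under its middle
- clamp: aluminium vacuum clamp ring, 68 mm across, 18 mm tall, lying on the side deck; origin under the ring's middle
- screwdriver: screwdriver 170 mm long lying on the bench on the side of the instrument away from the deck, handle towards its own -x; origin under its middle
- funnel: white plastic funnel standing mouth down on the bench on the same side, 80 mm across, 75 mm tall; origin under its middle
- post: steel optics post on a round foot, 48 mm across, 85 mm tall, standing on the bench near the funnel; origin under its middle
- filter_box: black plastic box 60 x 45 x 22 mm lying on the side deck; origin under its middle

How it is judged (in metres and radians):
On the way, in this order (a step that is already met when the one before it is completed fails the run):
1. the panel is pressed fully shut with the fastener still unlocked (value of joint panel below 0.02 rad and value of joint fastener below 0.65 rad), for 0.1 s.
2. a finger in the slot turns the fastener past half way with the panel shut (value of joint panel below 0.04 rad and value of joint fastener above 0.75 rad and contact force between the fingers and slot above 0.3 N), for 0.05 s.
At the end, for the whole second after the job is handed in: the panel is shut (within 0.03 rad) and stays so by itself, the fastener is turned to at least 1.4 rad of its 1.571, all is at rest, and none of the seven loose things is more than 30 mm from where it began (value of joint panel below 0.03 rad and value of joint fastener above 1.4 rad and velocity of joint panel between -0.05 and 0.05 rad/s and velocity of joint fastener between -0.05 and 0.05 rad/s and not (distance of vial from where it was at the start of the episode above 0.03 m) and not (distance of stopper from where it was at the start of the episode above 0.03 m) and not (distance of clamp from where it was at the start of the episode above 0.03 m) and not (distance of screwdriver from where it was at the start of the episode above 0.03 m) and not (distance of funnel from where it was at the start of the episode above 0.03 m) and not (distance of post from where it was at the start of the episode above 0.03 m) and not (distance of filter_box from where it was at the start of the episode above 0.03 m)); the robot touches nothing.
It fails at once if the panel is lifted further open (over 0.3 rad) (value of joint panel above 0.3 rad).
It fails at once if a loose thing is knocked or carried more than 30 mm (distance of any of vial, stopper, clamp, screwdriver, funnel, post, filter_box from where it was at the start of the episode above 0.03 m).
It also fails if it takes over 42 s, if anything falls off the work surface, if the arm or the gripper's body presses on something with over 40 N, if the wrist force passes 120 N, or if a joint passes its speed limit or range.

## Robot

A 6-joint arm with a two-finger parallel gripper is mounted at the origin on the work surface. World frame = base frame: x ahead of the robot, y to its left, z up, the work surface at z = 0. Lengths are in mm, angles in rad, forces in N, time in s.
With the tool pointing down it reaches from about 300 to 950 mm from the base axis. Payload 3.1 kg.
Tool frame: the origin (TCP) lies midway between the tips of the shut fingers; the grasp point (between the pads) lies env.grip_point_offset behind it (env.grip_point_offset is the distance from the TCP to the grasp point, in mm); z points along the fingers, y is the direction in which the jaws open and shut (so a half turn about z gives the same grasp; the last joint's range is limited). The gripper opens to 85 mm and grips with 20 to 120 N. Pads are 22 mm wide; open, the fingers measure 114 mm over their backs; the gripper's body (76 mm by 85 mm) begins 54 mm behind the grasp point. The pads swing forward as they close: fully open they stand 13 mm farther back than shut.
Start: joints at [1.071, 0.308, 1.634, -0, 1.2, -0.07], TCP at [260.456, 568.15, 231.272] pointing down, gripper open.
Joint ranges: [-3.06, 3.06], [-0.79, 1.96], [0.05, 2.63], [-1.19, 4.34], [0.05, 2.64], [-2.94, 2.94]. Speed limits (rad/s): [2.79, 2.79, 3.14, 3.14, 3.14, 3.14].

## Interface

Orientations are given as a rotation vector (axis times angle).
In Python, from station import env gives the robot as it stands. The module is installed in compiled form; this text tells all that it offers.
- The arm moves only by the shell command python3 -m handwheel 'ROWS' [FORCE]. ROWS is JSON, a list that holds one entry, the list of rows, each a list of 7 numbers: the shift along the tool's x, y, z in m, then the turn, a rotation vector about the tool's x, y, z in rad, then the closure in counts, from 0 (fully open) to 255 (shut). In form: [[[x, y, z, ax, ay, az, grip], ...]]. A call has 1 to 12 rows; each row is the pose to reach, as a shift and turn from the pose commanded when the call began, along the tool's axes at that moment; what a row does not reach only later rows make up. A row lasts 1/8 s, in which the tool goes at most 62.5 mm and 10.7 degrees, less where a joint would pass 70% of its speed; a pose out of reach is approached as far as the arm can. A call with a gripper value outside its range is refused whole. The fingers move at their own pace and stop on an object; FORCE is the grip in N (left out, the last holds). Time passes only in rows, so rows that repeat a pose let the fingers close. It gives the time, the measured TCP pose, the force and the opening at its end, in the units of the state.
- env.get_obs(): the state, without advancing time (a new reading comes with each control period).
- env.read_camera(name): name is "scene" or "top"; returns a dict with "color" (384x512x3 uint8, red, green, blue), "range_z" (384x512 float32, mm along the optical axis (not along the pixel's ray), 0 where there is no reading), "fx", "fy", "cx", "cy" (pixels), "dist" ([k1, k2, p1, p2, k3] as OpenCV has them; the pictures are not rectified), "camera_from_world" (4x4, takes a point from world to camera coordinates). Camera axes: x right, y up, looking along -z (the intrinsics and any distortion apply to the point x, -y, -z); pixel columns grow to the right and rows downward; lengths in mm; the calibration is good to about 2 mm. A picture is of the moment at which its call begins.
- env.close_job(): hands the job in, once; it reports no verdict.
Trained networks look in the newest picture that a camera, given by its name, has taken for a name from the list of things; names that differ only in an ending like _2 or _b are one class to them, and where a whole thing is asked for, a point or a joint stands for the part that bears it (a point fixed in the world has none). Each returns a list of dicts, best first, with "score" (0 to 1); they miss things now and then, are a little off and sometimes report something else, mostly with a low value. They report only what shows in the picture. A call takes as long as a camera call.
- env.recognise(camera, name): "position" ([column, row] in pixels, amid what is visible of it).
The state is a dict: "time": time; "qpos": joint angles; "dq": joint speeds; "joint_torque": joint torques, N m; "ee_pos": TCP position; "orientation": TCP orientation; "force": force on the tool from outside, world axes, zero at the start; "ft_torque": the same for the moment, N m; "width": finger opening in mm.
Only numpy, scipy, OpenCV 4.12 (cv2) and the standard library are available. Lean on these libraries where they do the work, as an engineer would, in place of code of your own. Each camera call takes 0.05 s, during which the arm holds its last target.

## Working session

There is one attempt and no reset: what is moved stays moved. The work goes in short steps, Python scripts to look and compute and a shell command to move; the robot and the scene stay as the last step left them, time stands still between calls to the robot, and variables do not carry over. Pictures are saved under pics/ and viewed, and the job is handed in when it is done.

```bash
mkdir -p pics; cat > h.py <<'E'
import numpy as np, cv2
from station import env
def cam(n):
    return env.read_camera(n)
def deproj(c,u,v,rad=2):
    u0,v0=int(round(u)),int(round(v))
    z=c["range_z"][max(0,v0-rad):v0+rad+1,max(0,u0-rad):u0+rad+1]; z=np.median(z[z>0])
    K=np.array([[c["fx"],0,c["cx"]],[0,c["fy"],c["cy"]],[0,0,1.]])
    p=cv2.undistortPoints(np.array([[[u,v]]],float),K,np.array(c["dist"],float))[0,0]
    P=np.array([p[0]*z,-p[1]*z,-z,1])
    return (np.linalg.inv(np.array(c["camera_from_world"]))@P)[:3]
def cloud(c):
    H,W=c["range_z"].shape
    K=np.array([[c["fx"],0,c["cx"]],[0,c["fy"],c["cy"]],[0,0,1.]])
    uu,vv=np.meshgrid(np.arange(W),np.arange(H))
    p=cv2.undistortPoints(np.stack([uu,vv],-1).reshape(-1,1,2).astype(float),K,np.array(c["dist"],float)).reshape(H,W,2)
    z=c["range_z"]
    P=np.stack([p[...,0]*z,-p[...,1]*z,-z,np.ones_like(z)],-1)
    Q=(P@np.linalg.inv(np.array(c["camera_from_world"])).T)[...,:3]
    Q[z<=0]=np.nan
    return Q
E
python3 - <<'E'
from h import *
print(env.get_obs(), env.grip_point_offset)
for n in ["scene","top"]:
    c=cam(n); cv2.imwrite(f"pics/{n}0.png",c["color"][...,::-1])
    print(n,np.round(np.linalg.inv(c["camera_from_world"]),2).tolist(),c["fx"])
    for t in ["slot","panel_edge","panel_hinge","fastener","housing","vial","stopper","clamp","screwdriver","funnel","post","filter_box"]:
        r=env.recognise(n,t)[:2]
        for q in r: print(t,round(q["score"],2),np.round(q["position"]),np.round(deproj(c,*q["position"])))
E
```

```text
{'time': 0.0, 'qpos': array([ 1.07128252e+00,  3.09028205e-01,  1.63516069e+00, -1.52211282e-06,
        1.19968718e+00, -6.96937465e-02]), 'dq': array([ 1.30024268e-05, -3.13347889e-04,  1.30307303e-03, -1.87283740e-04,
       -2.68594076e-03,  4.41666870e-05]), 'joint_torque': array([-7.02238849e-04, -4.15241432e+01, -2.76671880e+01, -2.46973497e-05,
        1.00978123e-02, -6.77080791e-07]), 'ee_pos': array([260.07722561, 567.43227417, 230.04493372]), 'orientation': array([-0.66983688, -3.06869544,  0.00344243]), 'force': array([-0.01841721, -0.30996926,  0.79157147]), 'ft_torque': array([ 0.02287694, -0.06501116, -0.02263047]), 'width': 85.42806958457136} 18.700000000000003
scene [[-0.31, -0.79, 0.53, 1239.07], [0.95, -0.25, 0.19, 268.51], [-0.02, 0.56, 0.83, 1161.63], [0.0, 0.0, 0.0, 1.0]] 446.01067602357557
slot 0.59 [225. 168.] [526. -84. 122.]
panel_edge 0.68 [218. 174.] [560. -91. 132.]
panel_hinge 0.65 [215. 176.] [568. -99. 132.]
fastener 0.7 [276. 196.] [585.  89. 141.]
fastener 0.68 [223. 166.] [522. -91. 123.]
housing 0.58 [231. 201.] [630. -27. 125.]
stopper 0.45 [276.
[... 348 characters left out ...]
94. 122.]
panel_edge 0.75 [300. 182.] [547. -98. 134.]
panel_edge 0.33 [215. 165.] [574.  72. 143.]
panel_hinge 0.66 [300. 182.] [547. -98. 134.]
fastener 0.76 [290. 191.] [529. -79. 122.]
housing 0.79 [278. 169.] [572. -55. 133.]
vial 0.54 [188. 185.] [528. 121. 160.]
vial 0.54 [365. 247.] [ 426. -259.   26.]
stopper 0.59 [213. 162.] [580.  77. 142.]
clamp 0.66 [217. 107.] [701.  74. 129.]
clamp 0.21 [212. 160.] [583.  78. 142.]
screwdriver 0.95 [367. 244.] [ 434. -264.   27.]
funnel 0.83 [408. 216.] [ 497. -354.   36.]
funnel 0.31 [275. 170.] [570. -49. 133.]
post 0.79 [387. 269.] [ 380. -305.   28.]
filter_box 0.9 [211. 138.] [633.  83. 134.]
filter_box 0.7 [365. 247.] [ 426. -260.   26.]
```

View pics/top0.png

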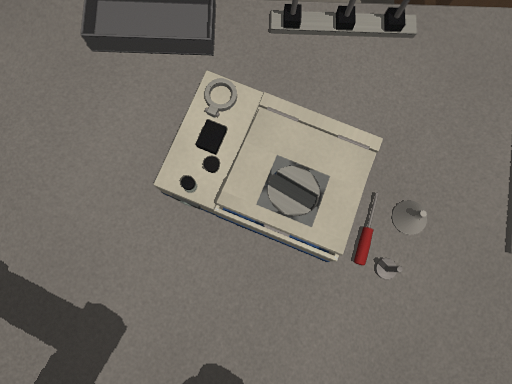

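View pics/scene0.png

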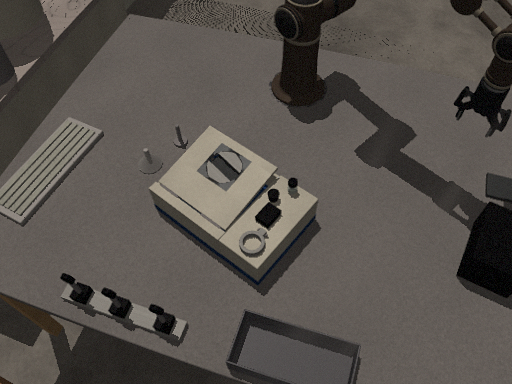

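The top view shows the housing yawed, with the slot disc centred near (294,189), the deck items at columns 188–220, and the screwdriver, post and funnel at lower right (367–408, 216–269). Next I fit the pose from depth.

```bash
python3 - <<'E'
from h import *
c=cam("top"); Q=cloud(c)
C=c["color"].astype(int)
cv2.imwrite("pics/top_zoom.png",cv2.resize(c["color"][60:275,145:420,::-1],None,fx=2.9,fy=2.7,interpolation=cv2.INTER_CUBIC))
# housing region: height >90
m=(Q[...,2]>85)&(Q[...,0]>380)&(Q[...,0]<800)&(abs(Q[...,1])<300)
n,lab,st,ce=cv2.connectedComponentsWithStats(m.astype(np.uint8))
i=1+np.argmax(st[1:,4]); mm=lab==i
P=Q[mm]
r=cv2.minAreaRect(P[:,:2].astype(np.float32)); print("all",r, np.round(cv2.boxPoints(r)))
deck=P[(abs(P[:,2]-112)<4)]
r=cv2.minAreaRect(deck[:,:2].astype(np.float32)); print("deck-ish",r)
# panel plane ransac
rng=np.random.default_rng(0);best=0
for k in range(500):
    a=P[rng.choice(len(P),3,replace=False)]
    nn=np.cross(a[1]-a[0],a[2]-a[0]); l=np.linalg.norm(nn)
    if l<1e3: continue
    nn/=l; nn*=np.sign(nn[2])
    if nn[2]>0.993 or nn[2]<.95: continue
    s=(abs((P-a[0])@nn)<2).sum()
    if s>best: best=s;bn,ba=nn,a[0]
inl=P[abs((P-ba)@bn)<2.5]; ce=inl.mean(0); u,s,vt=np.linalg.svd(inl-ce,full_matrices=False); nn=vt[2]*np.sign(vt[2][2])
print("panel n",nn,"tilt",np.arccos(nn[2]),"n pts",best,"yaw from tilt",np.degrees(np.arctan2(-nn[1],-nn[0])),ce)
im=abs((Q-ce)@nn)<2.5
im&=mm
im=cv2.morphologyEx(im.astype(np.uint8),cv2.MORPH_OPEN,np.ones((5,5),np.uint8))
r=cv2.minAreaRect(Q[im>0][:,:2].astype(np.float32)); print("panel",r,np.round(cv2.boxPoints(r)))
v=c["color"][...,::-1].copy(); v[im>0,2]=255; cv2.imwrite("pics/mask.png",cv2.resize(v[60:275,145:420],None,fx=2.9,fy=2.7))
E
```

```text
all ((591.6734619140625, -36.36871337890625), (406.2935791015625, 281.57952880859375), 69.54135131835938) [[ 389. -177.]
 [ 653. -276.]
 [ 795.  105.]
 [ 531.  203.]]
deck-ish ((594.6807861328125, -37.490631103515625), (406.2935791015625, 275.15997314453125), 69.54135131835938)
panel n [ 0.16021251 -0.06372796  0.9850232 ] tilt 0.173287836890712 n pts 12781 yaw from tilt 158.30874895423042 [572.38315033 -87.17879058 131.56579285]
panel ((580.8348388671875, -63.16961669921875), (337.5071716308594, 248.6962890625), 68.801025390625) [[ 404. -176.]
 [ 636. -265.]
 [ 758.   49.]
 [ 526.  139.]]
```

View pics/top_zoom.png

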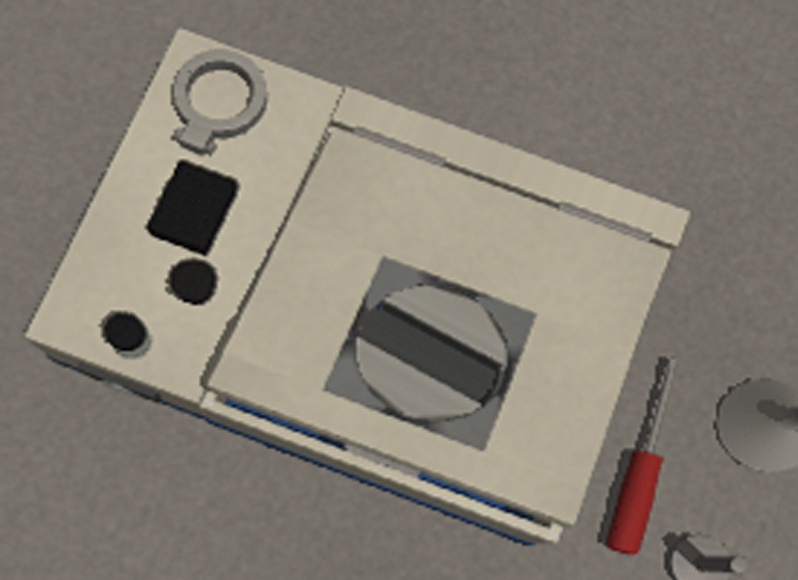

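View pics/mask.png

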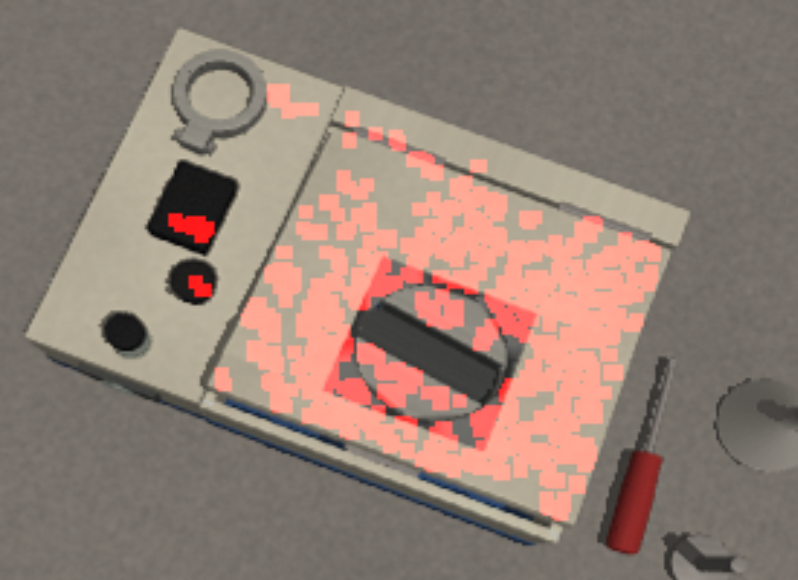

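```bash
cat > ov.py <<'E'
from h import *
def proj(c,P):
    P=np.atleast_2d(P); p=(np.c_[P,np.ones(len(P))]@np.array(c["camera_from_world"]).T)[:,:3]
    K=np.array([[c["fx"],0,c["cx"]],[0,c["fy"],c["cy"]],[0,0,1.]])
    return cv2.projectPoints(np.c_[p[:,0],-p[:,1],-p[:,2]],np.zeros(3),np.zeros(3),K,np.array(c["dist"],float))[0][:,0]
def toW(O,yaw,P):
    c_,s=np.cos(yaw),np.sin(yaw); P=np.atleast_2d(P).astype(float)
    return np.c_[O[0]+c_*P[:,0]-s*P[:,1],O[1]+s*P[:,0]+c_*P[:,1],P[:,2]]
def tilt(P,th):
    P=np.atleast_2d(P).astype(float); x=P[:,0]-150;z=P[:,2]-100
    return np.c_[150+x*np.cos(th)+z*np.sin(th),P[:,1],100-x*np.sin(th)+z*np.cos(th)]
def draw(c,O,yaw,th,f,name,box=(145,60,420,275),s=2.8):
    v=cv2.resize(c["color"][box[1]:box[3],box[0]:box[2],::-1],None,fx=s,fy=s,interpolation=cv2.INTER_CUBIC)
    def pl(W,col): 
        q=(proj(c,W)-[box[0],box[1]]+.5)*s-.5
        cv2.polylines(v,[np.round(q*8).astype(np.int32)],True,col,1,cv2.LINE_AA,3)
    pl(toW(O,yaw,[[-90,-135,112],[185,-135,112],[185,270,112],[-90,270,112]]) ,(0,255,0))
    pl(toW(O,yaw,tilt([[-85,-130,112],[150,-130,112],[150,130,112],[-85,130,112]],th)),(255,0,255))
    a=np.linspace(0,2*np.pi,60)
    pl(toW(O,yaw,tilt(np.c_[52*np.cos(a),52*np.sin(a),0*a+112],th)),(255,0,0))
    u=np.array([np.sin(f),np.cos(f)]); w=np.array([u[1],-u[0]])
    e=np.sqrt(52**2-17**2)
    for z,col in((112,(0,0,255)),(96,(0,255,255))):
        pl(toW(O,yaw,tilt([np.r_[a_*e*u+b*17*w,z] for a_,b in((1,1),(1,-1),(-1,-1),(-1,1))],th)),col)
    cv2.imwrite(name,v)
E
python3 - <<'E'
from ov import *
draw(cam("top"),(527.1,-83.9),np.radians(-20.5),.175,.13,"pics/ov1.png")
draw(cam("scene"),(527.1,-83.9),np.radians(-20.5),.175,.13,"pics/ov1s.png",(140,115,330,285),3.5)
E
```

```text
(no output)
```

View pics/ov1.png

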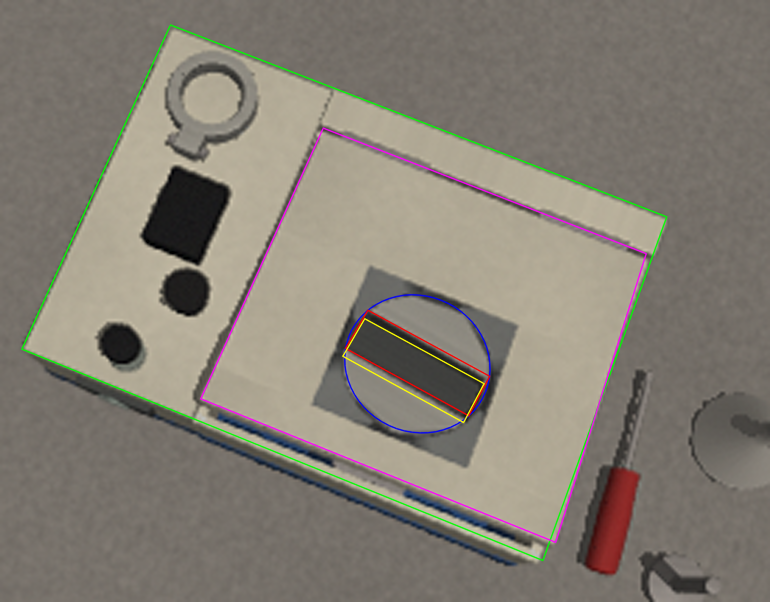

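View pics/ov1s.png

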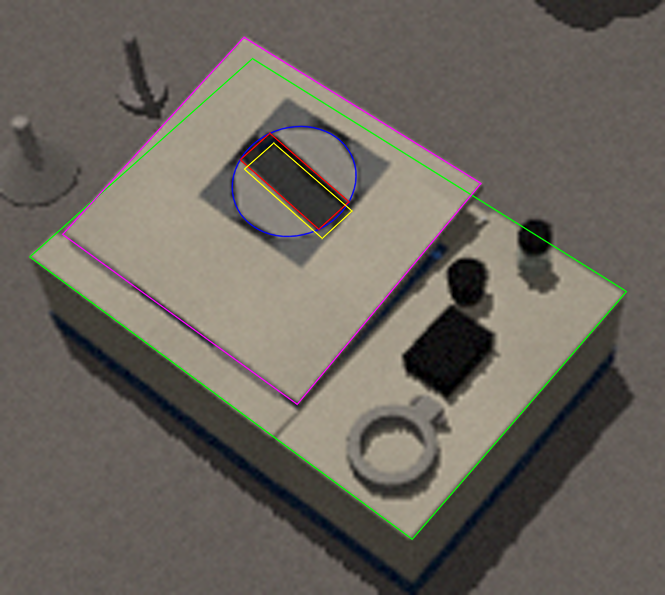

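The overlays match in both views: yaw −20.5°, opening about 0.175, fastener about 0.13. Next I work out the shift.

```bash
cat > go.py <<'E'
import sys
from h import *
from scipy.spatial.transform import Rotation as R
def rel(x,y,z,yawy=62.0):
    o=env.get_obs(); r=R.from_rotvec(o["orientation"])
    yy=np.radians(yawy); Y=np.array([np.cos(yy),np.sin(yy),0]); Z=np.array([0,0,-1.]); X=np.cross(Y,Z)
    T=R.from_matrix(np.c_[X,Y,Z])
    print("ee",np.round(o["ee_pos"],1),"F",np.round(o["force"],1),"w",round(o["width"],1),"t",o["time"],"j6",round(o["qpos"][5],3),"tau",np.round(o["ft_torque"],2))
    print("shift m",np.round(r.inv().apply(np.array([x,y,z])-o["ee_pos"])/1000,4),"rot",np.round((r.inv()*T).as_rotvec(),4))
if __name__=="__main__": rel(*map(float,sys.argv[1:]))
E
python3 go.py 527.5 -84 215
```

```text
ee [260.5 568.1 231.3] F [ 0.  -0.6 -0.6] w 85.4 t 1.45 j6 -0.07 tau [-0.06 -0.01  0.01]
shift m [-0.5145 -0.4815  0.0163] rot [-0.     -0.      0.0589]
```

```bash
python3 -m handwheel '[[[-0.04,-0.037,0,0,0,0.01,105],[-0.085,-0.08,0,0,0,0.02,105],[-0.13,-0.122,0,0,0,0.03,105],[-0.18,-0.168,0,0,0,0.04,105],[-0.225,-0.21,0,0,0,0.05,105],[-0.27,-0.253,0,0,0,0.058,105],[-0.315,-0.295,0,0,0,0.058,105],[-0.36,-0.337,0,0,0,0.058,105],[-0.405,-0.379,0,0,0,0.058,105],[-0.45,-0.421,0,0,0,0.058,105],[-0.49,-0.459,0,0,0,0.058,105],[-0.5145,-0.4815,0,0,0,0.059,105]]]' 20; python3 go.py 527.5 -84 180
```

```text
time: 2.95
ee_pos: [528.4, -86.8, 231.6]
orientation: [0.764, 3.046, -0.001]
force: [0.2, 1.3, 0.1]
width: 50.2
ee [528.4 -86.8 231.6] F [0.2 1.3 0.1] w 50.2 t 2.95 j6 -1.323 tau [ 0.01  0.01 -0.02]
shift m [0.0021 0.002  0.0516] rot [-0.0001  0.0011 -0.0026]
```

```bash
python3 -m handwheel '[[[0,0,0.01,0,0,0,105],[0,0,0.025,0,0,0,105],[0,0,0.045,0,0,0,105],[0,0,0.065,0,0,0,105],[0,0,0.08,0,0,0,105],[0,0,0.08,0,0,0,105]]]'; python3 go.py 527.5 -84 120
python3 - <<'E'
from ov import *
draw(cam("scene"),(527.1,-83.9),np.radians(-20.5),.175,.13,"pics/s2.png",(140,90,330,250),3.5)
E
```

```text
time: 3.7
ee_pos: [525.8, -82.7, 149.4]
orientation: [-0.757, -3.045, -0.0]
force: [-0.2, -0.5, -0.1]
width: 50.4
ee [525.8 -82.7 149.4] F [-0.2 -0.5 -0.1] w 50.4 t 3.7 j6 -1.321 tau [-0.03 -0.01  0.07]
shift m [-0.0023 -0.0003  0.0294] rot [-0.0009 -0.004   0.0012]
```

View pics/s2.png

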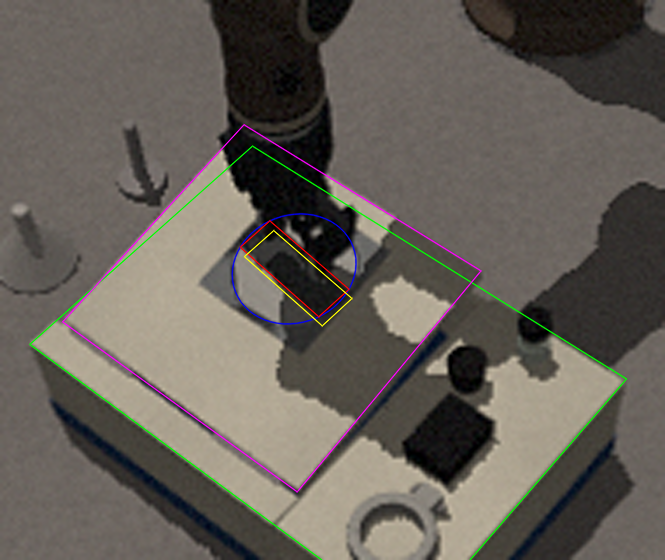

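The fingers hang above the slot, aligned with it. I descend in steps and watch the force.

```bash
python3 -m handwheel '[[[-0.001,0,0.005,0,0,0,105],[-0.002,0,0.013,0,0,0,105],[-0.002,0,0.021,0,0,0,105],[-0.002,0,0.029,0,0,0,105],[-0.002,0,0.029,0,0,0,105]]]'; python3 go.py 527.5 -84 100
```

```text
time: 4.38
ee_pos: [528.5, -84.7, 121.2]
orientation: [-0.76, -3.046, -0.0]
force: [0.0, -0.1, 0.3]
width: 50.1
ee [528.5 -84.7 121.2] F [ 0.  -0.1  0.3] w 50.1 t 4.375 j6 -1.322 tau [ 0.02 -0.05 -0.02]
shift m [0.0012 0.0002 0.0212] rot [-0.0005 -0.002  -0.0003]
```

```bash
python3 -m handwheel '[[[0.001,0,0.003,0,0,0,105],[0.001,0,0.007,0,0,0,105],[0.001,0,0.011,0,0,0,105],[0.001,0,0.015,0,0,0,105],[0.001,0,0.015,0,0,0,105]]]'; python3 go.py 527.5 -84 95
```

```text
time: 5.0
ee_pos: [528.2, -84.3, 106.8]
orientation: [-0.76, -3.048, -0.0]
force: [-0.2, -0.1, 2.0]
width: 50.6
ee [528.2 -84.3 106.8] F [-0.2 -0.1  2. ] w 50.6 t 5.0 j6 -1.322 tau [ 0.04  0.03 -0.02]
shift m [ 0.0008 -0.      0.0118] rot [-0.0001 -0.0004 -0.0001]
```

```bash
python3 -m handwheel '[[[0.001,0,0.003,0,0,0,105],[0.001,0,0.006,0,0,0,105],[0.001,0,0.009,0,0,0,105],[0.001,0,0.012,0,0,0,105],[0.001,0,0.012,0,0,0,105]]]'; python3 go.py 527.5 -84 92
```

```text
time: 5.62
ee_pos: [528.0, -84.2, 95.2]
orientation: [0.76, 3.047, -0.0]
force: [1.4, -2.2, 2.5]
width: 50.4
ee [528.  -84.2  95.2] F [ 1.4 -2.2  2.5] w 50.4 t 5.625 j6 -1.321 tau [-0.28 -0.09  0.01]
shift m [ 0.0005 -0.0001  0.0032] rot [0.0001 0.0011 0.0001]
```

```bash
python3 -m handwheel '[[[0,0,0.002,0,0,0,105],[0,0,0.003,0,0,0,105],[0,0,0.003,0,0,0,105]]]'; python3 go.py 527.5 -84 92;  python3 -m handwheel '[[[0,0,0.002,0,0,0,105],[0,0,0.002,0,0,0,105]]]'; python3 go.py 527.5 -84 92
```

```text
time: 6.0
ee_pos: [528.1, -84.2, 92.9]
orientation: [0.76, 3.047, -0.0]
force: [-0.2, -0.6, 5.2]
width: 50.3
ee [528.1 -84.2  92.9] F [-0.2 -0.6  5.2] w 50.3 t 6.0 j6 -1.321 tau [-0.22  0.03  0.04]
shift m [ 0.0006 -0.0001  0.0009] rot [ 0.0001  0.001  -0.0001]
time: 6.25
ee_pos: [528.1, -84.2, 92.7]
orientation: [0.76, 3.048, -0.0]
force: [-6.3, -1.5, 17.1]
width: 50.2
ee [528.1 -84.2  92.7] F [-6.3 -1.5 17.1] w 50.2 t 6.25 j6 -1.321 tau [-0.11  0.78  0.03]
shift m [ 0.0006 -0.0001  0.0007] rot [-0.0001  0.0003 -0.    ]
```

The force climbs at TCP z ≈ 92.7, so the panel is on its hard stop. Now I turn while pressing.

```bash
python3 -m handwheel '[[[0,0,0,0,0,0.1,105],[0,0,0,0,0,0.22,105],[0,0,0,0,0,0.34,105],[0,0,0,0,0,0.46,105],[0,0,0,0,0,0.46,105]]]'; python3 go.py 527.1 -83.9 92 -20.5
python3 - <<'E'
from ov import *
draw(cam("scene"),(527.1,-83.9),np.radians(-20.5),.0,.45,"pics/s3.png",(140,90,330,250),3.5)
E
```

```text
time: 6.88
ee_pos: [527.6, -84.9, 92.7]
orientation: [1.436, 2.794, -0.003]
force: [-5.2, -2.9, 15.9]
width: 50.4
ee [527.6 -84.9  92.7] F [-5.2 -2.9 15.9] w 50.4 t 6.875 j6 -0.86 tau [-0.49  0.86 -0.13]
shift m [0.0011 0.0002 0.0007] rot [-0.001   0.0015  0.9793]
```

View pics/s3.png

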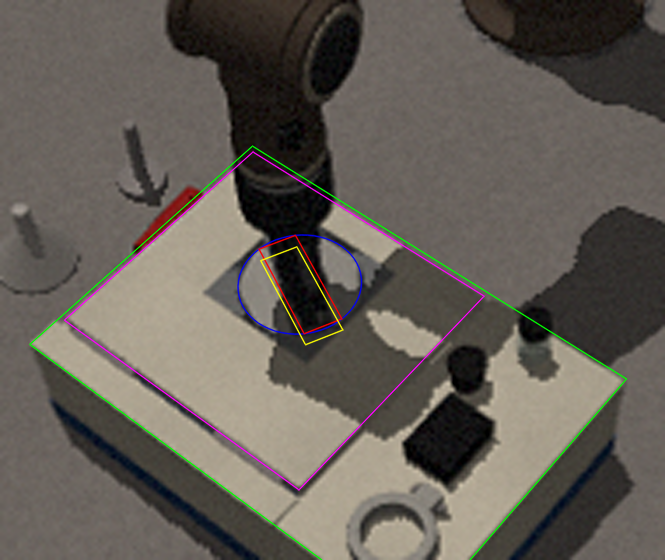

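The panel edge sits on the shut outline in the picture, and the slot is turning (moment about 0.13 N m). I continue.

```bash
python3 -m handwheel '[[[0.0005,0,0,0,0,0.12,105],[0.001,0,0,0,0,0.24,105],[0.001,0,0,0,0,0.36,105],[0.001,0,0,0,0,0.48,105],[0.001,0,0,0,0,0.6,105],[0.001,0,0,0,0,0.72,105],[0.001,0,0,0,0,0.84,105],[0.001,0,0,0,0,0.92,105],[0.001,0,0,0,0,0.92,105]]]'; python3 go.py 527.1 -83.9 92 -20.5
```

```text
time: 8.05
ee_pos: [526.2, -84.7, 92.7]
orientation: [2.526, 1.867, -0.006]
force: [-9.3, -5.7, 18.7]
width: 50.0
ee [526.2 -84.7  92.7] F [-9.3 -5.7 18.7] w 50.0 t 8.05 j6 0.061 tau [-0.84  1.21 -0.07]
shift m [0.0011 0.0006 0.0007] rot [-0.0016  0.0033  0.0602]
```

Now to the stop, taking up the slack in small steps.

```bash
python3 -m handwheel '[[[0.0005,0,0,0,0,0.06,105],[0.001,0,0,0,0,0.12,105],[0.001,0,0,0,0,0.17,105],[0.001,0,0,0,0,0.17,105]]]'; python3 go.py 527.1 -83.9 92 -20.5; python3 -m handwheel '[[[0,0,0,0,0,0.04,105],[0,0,0,0,0,0.08,105],[0,0,0,0,0,0.08,105]]]'; python3 go.py 527.1 -83.9 92 -20.5
```

```text
time: 8.55
ee_pos: [527.9, -83.0, 92.8]
orientation: [2.675, 1.645, 0.0]
force: [-4.1, -3.0, 15.7]
width: 50.0
ee [527.9 -83.   92.8] F [-4.1 -3.  15.7] w 50.0 t 8.55 j6 0.232 tau [-0.38  0.75 -0.03]
shift m [-0.0012 -0.0003  0.0008] rot [ 0.0013  0.0009 -0.1102]
time: 8.93
ee_pos: [528.1, -83.2, 92.8]
orientation: [2.737, 1.538, -0.0]
force: [-4.4, -3.3, 15.9]
width: 50.2
ee [528.1 -83.2  92.8] F [-4.4 -3.3 15.9] w 50.2 t 8.925 j6 0.312 tau [-0.41  0.76  0.18]
shift m [-0.0011 -0.0005  0.0008] rot [ 0.0018  0.0014 -0.1891]
```

```bash
python3 -m handwheel '[[[0,0,0,0,0,0.03,105],[0,0,0,0,0,0.06,105],[0,0,0,0,0,0.06,105]]]'; python3 go.py 527.1 -83.9 92 -20.5
python3 - <<'E'
from ov import *
draw(cam("scene"),(527.1,-83.9),np.radians(-20.5),.0,1.571,"pics/s4.png",(140,90,330,250),3.5)
draw(cam("top"),(527.1,-83.9),np.radians(-20.5),.0,1.571,"pics/t4.png")
E
```

```text
time: 9.3
ee_pos: [527.5, -83.8, 92.8]
orientation: [2.775, 1.466, -0.004]
force: [-4.9, -3.7, 17.0]
width: 50.4
ee [527.5 -83.8  92.8] F [-4.9 -3.7 17. ] w 50.4 t 9.3 j6 0.366 tau [-0.5   0.93  1.66]
shift m [-0.0003 -0.0003  0.0008] rot [ 0.0015  0.0044 -0.2411]
```

View pics/s4.png

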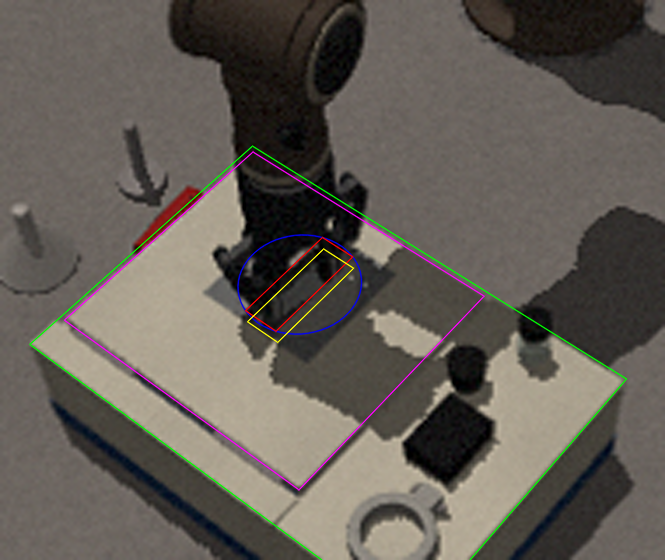

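View pics/t4.png

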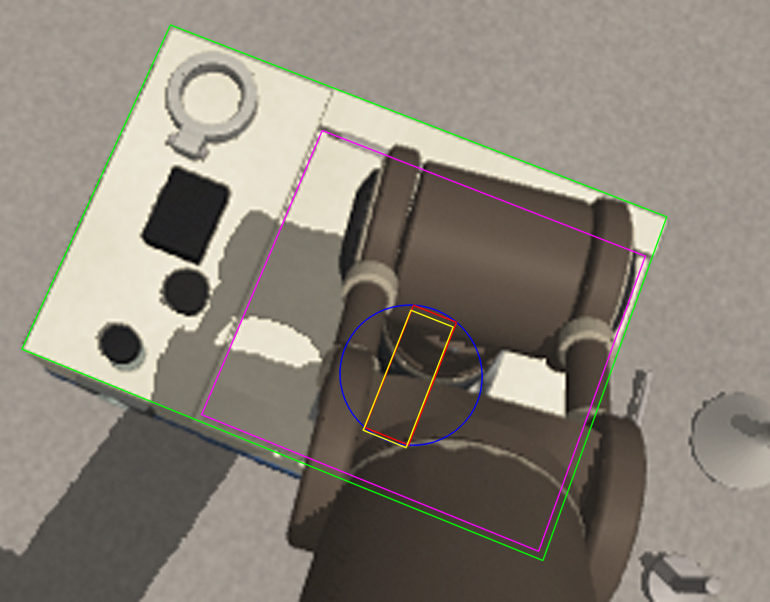

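The moment has jumped to 1.66 N m, so the fastener is at its stop. I turn back into the slack to centre the fingers, then rise slowly.

```bash
python3 -m handwheel '[[[0,0,0,0,0,-0.12,105],[0,0,0,0,0,-0.23,105],[0,0,-0.003,0,0,-0.23,105],[0,0,-0.006,0,0,-0.23,105],[0,0,-0.009,0,0,-0.23,105],[0,0,-0.012,0,0,-0.23,105],[0,0,-0.02,0,0,-0.23,105],[0,0,-0.035,0,0,-0.23,105],[0,0,-0.06,0,0,-0.23,105],[0,0,-0.09,0,0,-0.23,105],[0,0,-0.13,0,0,-0.23,105],[0,0,-0.13,0,0,-0.23,105]]]'; python3 go.py 400 300 220 -20.5
```

```text
time: 10.9
ee_pos: [530.6, -81.9, 225.7]
orientation: [2.594, 1.761, 0.012]
force: [-0.3, -0.3, 0.7]
width: 49.9
ee [530.6 -81.9 225.7] F [-0.3 -0.3  0.7] w 49.9 t 10.9 j6 0.142 tau [-0.03  0.01 -0.03]
shift m [ 0.3068 -0.2624  0.0042] rot [ 0.0093 -0.0029 -0.0203]
```

```bash
python3 -m handwheel '[[[0.03,-0.026,-0.01,0,0,0,105],[0.065,-0.055,-0.02,0,0,0,105],[0.1,-0.085,-0.02,0,0,0,105],[0.14,-0.12,-0.02,0,0,0,105],[0.18,-0.154,-0.02,0,0,0,105],[0.22,-0.188,-0.02,0,0,0,105],[0.26,-0.222,-0.02,0,0,0,105],[0.29,-0.248,-0.02,0,0,0,105],[0.307,-0.262,-0.02,0,0,0,105],[0.307,-0.262,-0.02,0,0,0,105],[0.307,-0.262,-0.02,0,0,0,105]]]'; python3 - <<'E'
from ov import *
draw(cam("scene"),(527.1,-83.9),np.radians(-20.5),.0,1.571,"pics/s5.png",(140,90,330,250),3.5)
draw(cam("top"),(527.1,-83.9),np.radians(-20.5),.0,1.571,"pics/t5.png")
E
```

```text
time: 12.28
ee_pos: [396.6, 299.4, 239.9]
orientation: [-2.599, -1.765, 0.002]
force: [0.5, -0.3, -1.3]
width: 50.1
```

View pics/s5.png

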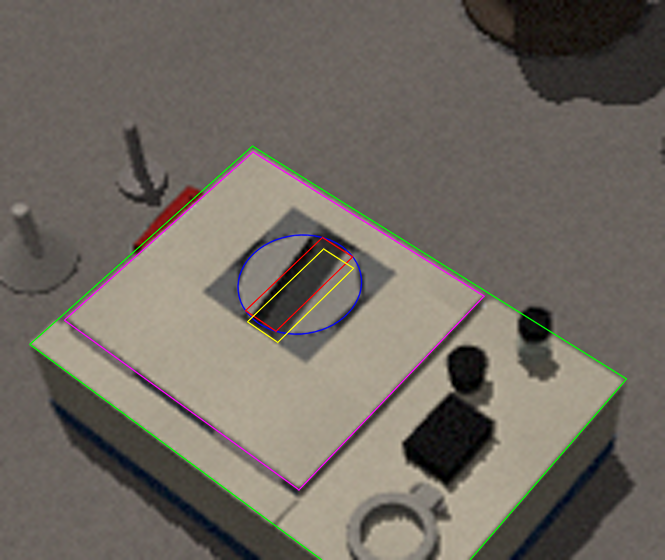

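View pics/t5.png

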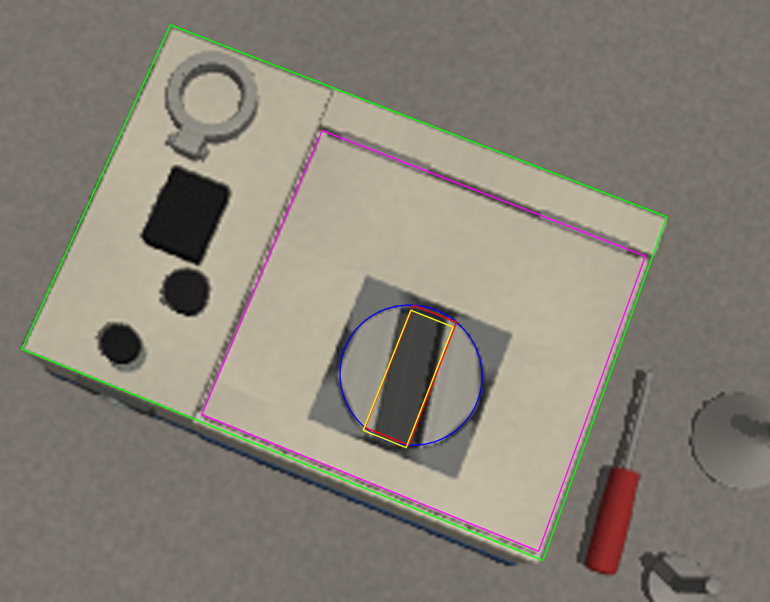

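The panel stays shut, but the slot looks about 10° short of the locked outline. I measure its angle.

```bash
python3 - <<'E'
from ov import *
for n in ("top","scene"):
    c=cam(n); g=cv2.cvtColor(c["color"],cv2.COLOR_RGB2GRAY).astype(float)
    g=cv2.GaussianBlur(g,(0,0),.7)
    res=[]
    # sample slot mask: floor dark vs disc light, walls considered
    for f in np.arange(1.1,1.65,.02):
        u=np.array([np.sin(f),np.cos(f)]); w=np.array([u[1],-u[0]])
        def samp(bs,z):
            P=np.array([np.r_[a*u+b*w,z] for a in np.linspace(-35,35,29) for b in bs])
            q=proj(c,toW((527.1,-83.9),np.radians(-20.5),tilt(P,0.01))).astype(np.float32)
            return cv2.remap(g.astype(np.float32),q[:,0].reshape(-1,1),q[:,1].reshape(-1,1),cv2.INTER_LINEAR)
        # edge contrast both rim edges of the slot
        res.append((f,(samp([20,22],112).mean()-samp([12,14],112).mean()),(samp([-20,-22],112).mean()-samp([-12,-14],112).mean())))
    r=np.array(res); 
    for row in r[::1]: print(n,np.round(row,2))
E
```

```text
top [ 1.1  29.75 27.42]
top [ 1.12 31.92 29.67]
top [ 1.14 34.66 31.89]
top [ 1.16 37.92 34.2 ]
top [ 1.18 42.09 37.67]
top [ 1.2  46.96 41.66]
top [ 1.22 53.16 45.94]
top [ 1.24 60.   50.33]
top [ 1.26 66.83 54.9 ]
top [ 1.28 74.14 59.68]
top [ 1.3  81.26 64.16]
top [ 1.32 87.68 68.23]
top [ 1.34 93.32 71.78]
top [ 1.36 97.6  74.55]
top [  1.38 100.51  76.26]
top [  1.4  101.91  77.13]
top [  1.42 101.47  76.99]
top [ 1.44 99.56 75.89]
top [ 1.46 96.11 73.77]
top [ 1.48 91.18 70.81]
top [ 1.5  85.08 67.03]
top [ 1.52 78.19 62.74]
top [ 1.54 70.8  58.03]
top [ 1.56 63.53 53.39]
top [ 1.58 56.51 48.89]
top [ 1.6  50.03 44.67]
top [ 1.62 44.46 40.73]
top [ 1.64 39.82 37.31]
scene [ 1.1  33.81 26.7 ]
scene [ 1.12 37.17 28.57]
scene [ 1.14 40.88 30.85]
scene [ 1.16 44.95 33.37]
scene [ 1.18 49.37 35.93]
scene [ 1.2  54.27 38.79]
scene [ 1.22 59.42 41.92]
scene [ 1.24 64.76 45.09]
scene [ 1.26 70.3  48.46]
scene [ 1.28 75.47 51.72]
scene [ 1.3  80.42 54.76]
scene [ 1.32 84.89 57.56]
scene [ 1.34 88.71 60.02]
scene [ 1.36 91.5  61.94]
scene [ 1.38 93.42 63.26]
scene [ 1.4  94.36 63.86]
scene [ 1.42 94.12 63.78]
scene [ 1.44 92.77 62.99]
scene [ 1.46 90.46 61.53]
scene [ 1.48 87.16 59.49]
scene [ 1.5  82.8  57.09]
scene [ 1.52 78.18 54.07]
scene [ 1.54 73.17 50.96]
scene [ 1.56 67.61 47.63]
scene [ 1.58 62.27 44.35]
scene [ 1.6  56.8  41.14]
scene [ 1.62 51.82 38.12]
scene [ 1.64 47.28 35.28]
```

```bash
python3 - <<'E'
from ov import *
draw(cam("top"),(527.1,-83.9),np.radians(-20.5),.01,1.42,"pics/t6.png",(250,150,335,235),7)
draw(cam("scene"),(527.1,-83.9),np.radians(-20.5),.01,1.42,"pics/s6.png",(195,140,260,200),9)
E
```

```text
(no output)
```

View pics/t6.png

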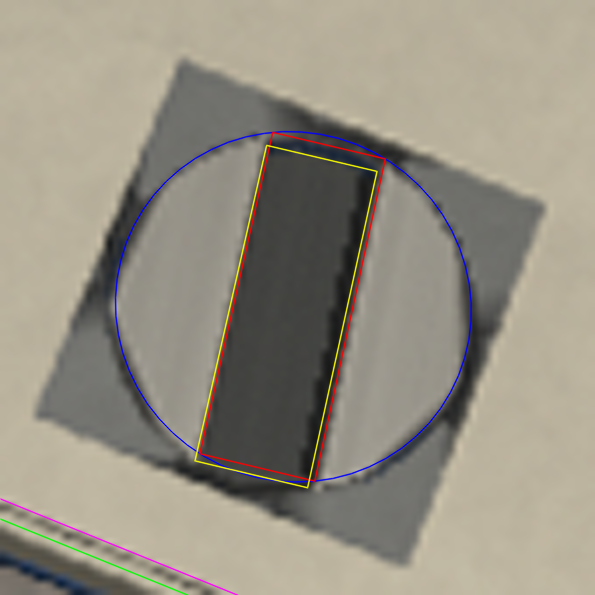

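View pics/s6.png

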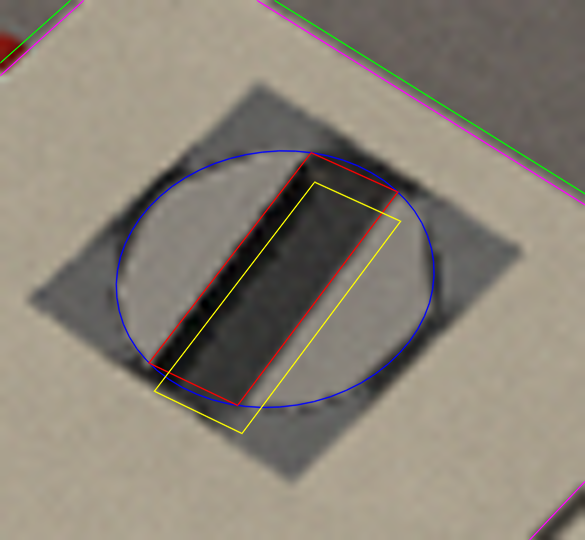

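The fastener sits at about 1.405, right at the limit. The floor friction under 17 N must have dragged it back when I untwisted under load. I'll go back in lightly pressed, turn to the stop again, unload upward before any counter-turn, then leave.

```bash
python3 go.py 527.3 -83.9 240 -13
```

```text
ee [397.3 299.2 240.3] F [ 0.2 -0.2 -0.5] w 49.9 t 12.575 j6 0.937 tau [ 0.01  0.03 -0.01]
shift m [-3.078e-01  2.626e-01  3.000e-04] rot [-1.000e-04  0.000e+00 -1.524e-01]
```

```bash
python3 -m handwheel '[[[-0.025,0.021,0,0,0,-0.03,105],[-0.06,0.051,0,0,0,-0.06,105],[-0.1,0.085,0,0,0,-0.09,105],[-0.14,0.119,0,0,0,-0.12,105],[-0.18,0.154,0,0,0,-0.15,105],[-0.22,0.188,0,0,0,-0.152,105],[-0.26,0.222,0,0,0,-0.152,105],[-0.29,0.248,0,0,0,-0.152,105],[-0.308,0.2626,0,0,0,-0.152,105],[-0.308,0.2626,0,0,0,-0.152,105],[-0.308,0.2626,0,0,0,-0.152,105],[-0.308,0.2626,0,0,0,-0.152,105]]]'; python3 go.py 527.3 -83.9 125 -13
```

```text
time: 14.08
ee_pos: [527.1, -82.4, 240.2]
orientation: [-2.456, -1.958, 0.0]
force: [-0.5, -0.2, 0.1]
width: 50.3
ee [527.1 -82.4 240.2] F [-0.5 -0.2  0.1] w 50.3 t 14.075 j6 -0.012 tau [ 0.   -0.04 -0.02]
shift m [-0.0014  0.0006  0.1152] rot [-0.0004 -0.0003  0.0019]
```

```bash
python3 -m handwheel '[[[-0.0005,0,0.02,0,0,0,105],[-0.001,0.0005,0.05,0,0,0,105],[-0.001,0.0005,0.08,0,0,0,105],[-0.001,0.0005,0.105,0,0,0,105],[-0.001,0.0005,0.12,0,0,0,105],[-0.001,0.0005,0.13,0,0,0,105],[-0.001,0.0005,0.138,0,0,0,105],[-0.001,0.0005,0.144,0,0,0,105],[-0.001,0.0005,0.144,0,0,0,105],[-0.001,0.0005,0.144,0,0,0,105]]]'; python3 go.py 527.3 -83.9 92 -13
```

```text
time: 15.32
ee_pos: [528.1, -84.6, 96.7]
orientation: [2.457, 1.956, 0.001]
force: [0.2, 0.9, -0.3]
width: 50.2
ee [528.1 -84.6  96.7] F [ 0.2  0.9 -0.3] w 50.2 t 15.325 j6 -0.014 tau [-0.   -0.08 -0.01]
shift m [ 0.0005 -0.0009  0.0047] rot [0.0009 0.     0.0008]
```

Inside the slot and not touching the floor. I turn to the stop with side walls only.

```bash
python3 -m handwheel '[[[0,0,0.001,0,0,0.05,105],[0,0,0.001,0,0,0.1,105],[0,0,0.001,0,0,0.15,105],[0,0,0.001,0,0,0.2,105],[0,0,0.001,0,0,0.25,105],[0,0,0.001,0,0,0.29,105],[0,0,0.001,0,0,0.29,105]]]'; python3 go.py 527.3 -83.9 92 -20.5; python3 -m handwheel '[[[0,0,0,0,0,0.03,105],[0,0,0,0,0,0.06,105],[0,0,0,0,0,0.06,105]]]'; python3 go.py 527.3 -83.9 92 -20.5
```

```text
time: 16.2
ee_pos: [528.6, -84.3, 95.9]
orientation: [2.714, 1.581, 0.003]
force: [1.7, 1.4, -0.2]
width: 50.4
ee [528.6 -84.3  95.9] F [ 1.7  1.4 -0.2] w 50.4 t 16.2 j6 0.275 tau [ 0.25 -0.25  0.13]
shift m [-0.0003 -0.0013  0.0039] rot [ 0.0019 -0.001  -0.1578]
time: 16.58
ee_pos: [528.6, -84.4, 95.8]
orientation: [2.76, 1.499, 0.002]
force: [2.5, 2.1, 0.9]
width: 50.2
ee [528.6 -84.4  95.8] F [2.5 2.1 0.9] w 50.2 t 16.575 j6 0.336 tau [ 0.35 -0.4   0.41]
shift m [-0.0003 -0.0014  0.0038] rot [ 0.0018 -0.0006 -0.2177]
```

```bash
python3 -m handwheel '[[[0,0,0,0,0,0.02,105],[0,0,0,0,0,0.03,105],[0,0,0,0,0,0.03,105]]]'; python3 go.py 527.3 -83.9 92 -20.5; python3 -m handwheel '[[[0,0,-0.002,0,0,-0.04,105],[0,0,-0.002,0,0,-0.1,105],[0,0,-0.002,0,0,-0.18,105],[0,0,-0.004,0,0,-0.18,105],[0,0,-0.007,0,0,-0.18,105],[0,0,-0.012,0,0,-0.18,105],[0,0,-0.02,0,0,-0.18,105],[0,0,-0.035,0,0,-0.18,105],[0,0,-0.06,0,0,-0.18,105],[0,0,-0.09,0,0,-0.18,105],[0,0,-0.13,0,0,-0.18,105],[0,0,-0.13,0,0,-0.18,105]]]'; python3 go.py 400 300 240 -20.5
```

```text
time: 16.95
ee_pos: [528.6, -84.4, 95.8]
orientation: [2.778, 1.463, 0.001]
force: [3.9, 3.3, 2.7]
width: 50.6
ee [528.6 -84.4  95.8] F [3.9 3.3 2.7] w 50.6 t 16.95 j6 0.363 tau [ 0.6  -0.6   1.75]
shift m [-0.0003 -0.0014  0.0038] rot [ 0.0021  0.0005 -0.2436]
time: 18.45
ee_pos: [530.9, -85.1, 230.6]
orientation: [2.635, 1.698, 0.011]
force: [0.5, -0.0, 0.4]
width: 50.6
ee [530.9 -85.1 230.6] F [ 0.5 -0.   0.4] w 50.6 t 18.45 j6 0.186 tau [-0.02  0.01  0.02]
shift m [ 0.2966 -0.2783 -0.0116] rot [ 0.0099 -0.0015 -0.0683]
```

```bash
python3 -m handwheel '[[[0.03,-0.028,-0.01,0,0,0,105],[0.065,-0.06,-0.015,0,0,0,105],[0.1,-0.094,-0.015,0,0,0,105],[0.14,-0.131,-0.015,0,0,0,105],[0.18,-0.169,-0.015,0,0,0,105],[0.22,-0.206,-0.015,0,0,0,105],[0.26,-0.244,-0.015,0,0,0,105],[0.29,-0.272,-0.015,0,0,0,105],[0.297,-0.278,-0.015,0,0,0,105],[0.297,-0.278,-0.015,0,0,0,105],[0.297,-0.278,-0.015,0,0,0,105]]]'; python3 - <<'E'
from ov import *
for n in ("top","scene"):
    c=cam(n); g=cv2.GaussianBlur(cv2.cvtColor(c["color"],cv2.COLOR_RGB2GRAY).astype(np.float32),(0,0),.7)
    best=[]
    for f in np.arange(1.2,1.75,.01):
        u=np.array([np.sin(f),np.cos(f)]); w=np.array([u[1],-u[0]])
        def samp(bs):
            P=np.array([np.r_[a*u+b*w,112] for a in np.linspace(-35,35,29) for b in bs])
            q=proj(c,toW((527.1,-83.9),np.radians(-20.5),tilt(P,0.01))).astype(np.float32)
            return cv2.remap(g,q[:,0].reshape(-1,1),q[:,1].reshape(-1,1),cv2.INTER_LINEAR).mean()
        best.append((samp([20,22,-20,-22])-samp([12,14,-12,-14]),f))
    print(n,max(best))
    for t in ["vial","stopper","clamp","screwdriver","funnel","post","filter_box"]:
        for q in env.recognise(n,t)[:1]: print(t,round(q["score"],2),np.round(q["position"]))
draw(cam("top"),(527.1,-83.9),np.radians(-20.5),.01,1.571,"pics/t7.png")
c=cam("top");Q=cloud(c)
W=toW((527.1,-83.9),np.radians(-20.5),[[-75,y,112] for y in range(-110,111,10)])
q=np.round(proj(c,W)).astype(int); print("edge z",np.nanmedian(Q[q[:,1],q[:,0],2]))
W=toW((527.1,-83.9),np.radians(-20.5),[[130,y,112] for y in range(-110,111,10)])
q=np.round(proj(c,W)).astype(int); print("hinge z",np.nanmedian(Q[q[:,1],q[:,0],2]))
E
```

```text
time: 19.82
ee_pos: [397.6, 299.7, 240.0]
orientation: [2.641, 1.7, -0.001]
force: [0.4, 0.3, -0.1]
width: 50.1
top (np.float32(88.40933), np.float64(1.5800000000000003))
vial 0.67 [186. 184.]
stopper 0.63 [212. 165.]
clamp 0.8 [215. 103.]
screwdriver 0.66 [365. 246.]
funnel 0.88 [407. 216.]
post 0.63 [388. 269.]
filter_box 0.39 [293. 199.]
scene (np.float32(78.045715), np.float64(1.5700000000000003))
vial 0.61 [290. 184.]
stopper 0.43 [277. 193.]
clamp 0.83 [256. 235.]
screwdriver 0.59 [188. 147.]
funnel 0.61 [149. 161.]
post 0.69 [181. 141.]
filter_box 0.96 [268. 214.]
edge z 114.52027242459428
hinge z 112.17595036354305
```

View pics/t7.png

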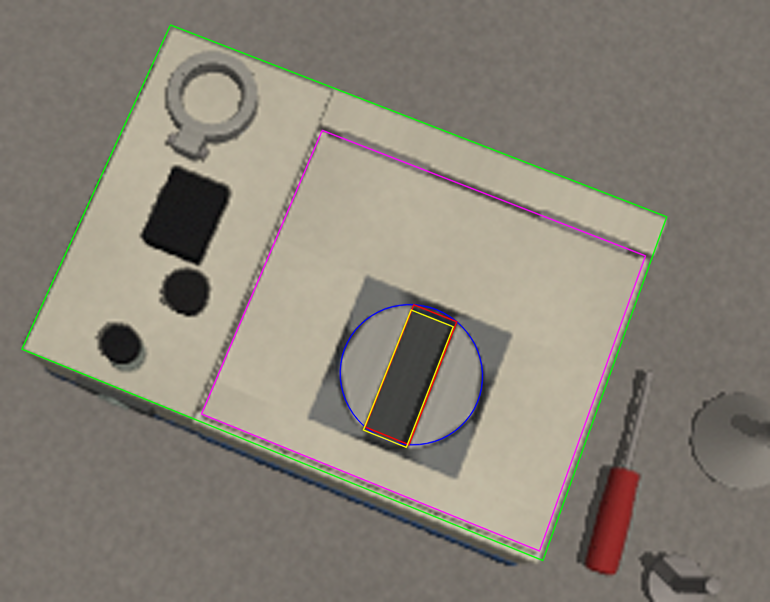

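The slot now lies on the locked outline (1.57–1.58 rad), the panel is shut within its play (edge about 2.5 mm up), and the loose things have not moved. I hand in.

```bash
python3 -c "
from station import env
print(env.close_job())"
```

```text
the job is handed in; nothing more can be done
None
```

The panel is shut and locked, and the job is handed in at about 20 s. No verdict was reported.

**What I did:** With the fingers part open along the slot, I pressed the panel down to its hard stop (about 17 N). I then turned the fastener clockwise until the moment jumped at its stop.

**What went wrong on the way:** Turning back while still pressed dragged the fastener to about 1.405 rad, right at the 1.4 limit. I went back in without pressing on the slot floor, turned to the stop again (about 1.7 N m), and eased off before lifting out.

**Last checks:**
- **Fastener:** 1.58 rad from the top camera and 1.57 rad from the scene camera.
- **Panel:** shut by itself, free edge about 2.5 mm up, within the 3 mm of play when locked.
- **Loose things:** all seven look unmoved in the pictures. One check disagreed: in the last top view the network placed `filter_box` on the slot (score 0.39). The picture and the scene camera (0.96) show it in its original place.
- **Arm:** clear of everything.

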